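# Open the fume extractor's damper fully and start it

### The arm

A 6-joint arm with a two-finger parallel gripper is mounted at the origin on a cart in front of the work surface, level with it; the furniture and walls round the work are solid. World frame = base frame: x ahead of the robot, y to its left, z up, the work surface at z = 0. Lengths are in m, angles in rad, forces in N, time in s.
With the tool pointing down it reaches from about 0.375 to 0.975 m from the base axis. Payload 3.8 kg.
Tool frame: the origin (TCP) lies at the very end of the fingers, on their centre line; the grasp point (between the pads) lies 19 mm behind it; y points along the fingers, x is the direction in which the jaws open and shut, and the axes are right-handed (so a half turn about y gives the same grasp; the last joint's range is limited). The gripper opens to 85 mm and grips with 20 to 120 N. Pads are 22 mm wide; open, the fingers measure 114 mm over their backs; the gripper's body (76 mm by 85 mm) begins 54 mm behind the grasp point. The pads swing forward as they close: fully open they stand 13 mm farther back than shut.
Start: joints at [1.208, 0.264, 1.604, -0, 1.274, -0.037], TCP at [0.216, 0.639, 0.231] pointing down, gripper open.
Joint ranges: [-2.63, 2.63], [-0.94, 2.18], [0.31, 2.57], [-1.31, 4.45], [0, 2.66], [-2.55, 2.55]. Speed limits (rad/s): [2.57, 2.57, 3.14, 3.14, 3.14, 3.14].

### API

Orientations are given as a rotation vector (axis times angle).
In Python, from workcell import bot, cams gives the robot as it stands.
- The arm moves only by the tool play_rows, never from a script. Its argument "motion" is a list of rows, each a list of 2 entries, a list of its own where there are three numbers: the shift along the world's x, y, z normalised to -1 to 1, where 1 is 400 mm, then the turn, a rotation vector about the world's x, y, z normalised to -1 to 1, where 1 is pi/4 rad. In form: [[[tx, ty, tz], [ax, ay, az]], ...]. A call has 1 to 10 rows; each row is the pose to reach, as a shift and turn from the pose commanded when the call began; what a row does not reach only later rows make up. A row lasts 1/8 s, in which the tool goes at most 62.5 mm and 10.7 degrees, less where a joint would pass 70% of its speed; a pose out of reach is approached as far as the arm can. A call with a number of a shift or a turn outside -1 to 1 is refused whole. A call with a gripper value outside its range is refused whole. "gripper" is the closure, from 0 (fully open) to 1 (shut), set as the call begins (left out, the last holds). The fingers move at their own pace and stop on an object; "squeeze" is the grip in N (left out, the last holds). Time passes only in rows, so rows that repeat a pose let the fingers close. It gives the time, the measured TCP pose, the force and the opening at its end, in the units of the state.
- bot.read_state(): the state, without advancing time (a new reading comes with each control period).
- cams.read_camera(name): name is "scene" or "top"; returns (picture, depth): 384x512x3 uint8, red, green, blue; 384x512 float32, m along the optical axis (not along the pixel's ray), 0 where there is no reading.
- cams.calibration(name): a dict with "mtx" (3x3 intrinsics, pixels), "k1" (the pictures are not rectified: a ray, as slopes to the right and down, at radius r is drawn at 1 + k1 r^2 times it, then the intrinsics apply), "R" (3x3) and "t" (3): a world point X has camera coordinates R X + t. Camera axes: x right, y down, z forward; pixel columns grow to the right and rows downward; lengths in m; the calibration is good to about 2 mm. A picture is of the moment at which its call begins. calibration takes no time and is no camera call.
- bot.finish_job(): hands the job in, once; it reports no verdict.
Trained networks look in the newest picture that a camera, given by its name, has taken for a name from the list of things; names that differ only in an ending like _2 or _b are one class to them, and where a whole thing is asked for, a point or a joint stands for the part that bears it (a point fixed in the world has none). Each returns a list of dicts, best first, with "conf" (0 to 1); they miss things now and then, are a little off and sometimes report something else, mostly with a low value. They report only what shows in the picture. A call takes as long as a camera call.
- cams.recognise(camera, label): "xyz" ([x, y, z] in m, in the coordinates of the camera as it stood for that picture, good to about 4 mm: the middle of the surface that is visible of it).
- cams.regions_of(camera, label): "mask" (384x512 bool, what is visible of it).
- cams.mark_of(camera, label): "xyz" ([x, y, z] in m, in the coordinates of the camera as it stood for that picture, good to about 4 mm: a listed point, or the origin of a listed thing).
The state is a dict: "time": time; "q": joint angles; "joint_vel": joint speeds; "joint_torque": joint torques, N m; "tool_pos": TCP position; "tcp_rot": TCP orientation; "wrist_force": force on the tool from outside, world axes, zero at the start; "torque": the same for the moment, N m; "width": opening from 0.0 (shut) to 1.0 (fully open).
Only numpy, scipy, OpenCV 4.12 (cv2) and the standard library are available. Lean on these libraries where they do the work, as an engineer would, in place of code of your own. Each camera call takes 0.05 s, during which the arm holds its last target.

### The job

Get the small white bench fume extractor running: push the red lever on its top along its slot, from the closed end (white dot) past the click at half open (yellow dot) to the fully open stop (large green dot), then press the green start button right down and let go of it. Push the lever from behind with the fingertips and do not grip it; do not press the start button before the damper is fully open. Leave everything else on the bench where it stands, and finish with the hand clear.

Things in the scene. Friction and masses are not known exactly. Their poses are not given: they have to be found in the camera images.
- extractor: White fume extractor, fixed to the bench, 130 (its x) x 190 (y) x 90 mm (z); origin at the centre of its underside, -x is the front with the dark grille; a grey spigot stands 26 mm out of its back. The lever's slot runs along y on its flat top, 22 mm behind the middle; it opens towards +y. Dots by the slot: white closed (y -40 mm), yellow half open (y 0), large green fully open (y +40).
- damper (a joint): Travel of the red lever in m along the extractor's +y: 0 closed, 0.040 first detent, 0.080 fully open, a hard stop. Starts between 0 and 0.022. Slides with about 1.5 N plus drag and stays where left; a spring ball meets ridges at 0.033, 0.047 and 0.073, each felt from 6 mm before and needing about 7 to 11 N to pass; past the last it snaps home and stays.
- lever_knob (a point): Centre of the red lever knob, which moves with the lever: knob 20 mm long along the slot, 18 mm across it, 33 mm tall, its underside 7 mm above the extractor's top; the centre lies 113.5 mm above the bench.
- lever_full_end (a point): Where the centre of the lever knob stands when the damper is fully open (fixed to the extractor).
- start (a joint): Travel of the round green start button in m: 0 released, 0.006 fully down; a spring button (26 mm wide) that takes about 5 N to push down and comes back up by itself.
- start_top (a point): Centre of the top face of the green start button (released), on the extractor's top 40 mm in front of its middle; pressed straight down. The button stands in a low black housing.
- jar_blue: Bystander: sample jar with a blue screw lid, 54 mm wide, 55 mm tall; origin at the centre of its underside, z up. Not to be moved.
- jar_white: Bystander: sample jar with a white screw lid, 58 mm wide, 62 mm tall; origin at the centre of its underside, z up. Not to be moved.
- beaker: Bystander: empty glass beaker, 57 mm wide, 70 mm tall; origin at the centre of its underside, z up. Not to be moved.
- petri: Bystander: petri dish with lid, 62 mm wide, 14 mm tall; origin at the centre of its underside, z up. Not to be moved.
- marker: Bystander: red-capped marker pen lying down, 135 x 17 x 16 mm; origin at the centre of its underside, z up. Not to be moved.

How it is judged:
By the outcome, as a careful person would: the job done as asked, in the order asked, and still so for the second after the job is handed in, with the robot touching nothing.
It also fails if it takes over 42 s, if anything falls off the work surface, if the arm or the gripper's body presses on something with over 40 N, if the wrist force passes 120 N, or if a joint passes its speed limit or range.

## Working session

There is one attempt and no reset: what is moved stays moved. The work goes in short steps, Python scripts to look and compute and a tool call to move; the robot and the scene stay as the last step left them, time stands still between calls to the robot, and variables do not carry over. Pictures are saved under pics/ and viewed, and the job is handed in when it is done.

Besides the shell and the picture viewer there is one more tool, called after "Request:" as name(argument=value, ...), one argument or row to a line, values as JSON. play_rows: Moves the arm, as the interface text tells. Its arguments: {"type":"object","properties":{"motion":{"type":"array","items":{"type":"array"}},"gripper":{"type":"number"},"squeeze":{"type":"number"}},"required":["motion"]}

```bash
ls; mkdir -p pics
cat > h.py <<'E'
import numpy as np, cv2
from workcell import bot, cams
def world(cam,p):
    c=cams.calibration(cam); return np.array(c["R"]).T@(np.array(p)-np.array(c["t"]))
def pix(cam,X):
    c=cams.calibration(cam); p=np.array(c["R"])@np.array(X)+np.array(c["t"]); s=p[:2]/p[2]; s=s*(1+c["k1"]*(s@s)); K=np.array(c["mtx"]); return (K@[s[0],s[1],1])[:2]
E
python3 - <<'E'
from h import *
s=bot.read_state(); print({k:np.round(v,3) for k,v in s.items()})
for c in("scene","top"):
    im,d=cams.read_camera(c); cv2.imwrite(f"pics/{c}0.png",im[:,:,::-1]); np.save(f"{c}_d.npy",d)
    for l in ("extractor","lever_knob","lever_full_end","start_top"):
        for r in cams.mark_of(c,l)[:2]: print(c,l,round(r["conf"],2),np.round(world(c,r["xyz"]),4))
print(bot.read_state()["time"])
E
```

```text
pics
{'time': np.float64(0.0), 'q': array([ 1.208,  0.265,  1.605, -0.   ,  1.274, -0.037]), 'joint_vel': array([-0.   ,  0.   , -0.002,  0.   ,  0.   , -0.001]), 'joint_torque': array([-2.0000e-03, -5.1512e+01, -3.6731e+01, -0.0000e+00,  1.3000e-02,
       -0.0000e+00]), 'tool_pos': array([0.216, 0.639, 0.23 ]), 'tcp_rot': array([-1.347, -0.965,  0.968]), 'wrist_force': array([ 0.197,  0.747, -0.172]), 'torque': array([ 0.041,  0.019, -0.008]), 'width': np.float64(1.001)}
scene extractor 0.78 [0.4903 0.0385 0.0054]
scene extractor 0.68 [ 0.3943  0.3904 -0.0012]
scene lever_knob 0.4 [0.5211 0.0106 0.1138]
scene lever_full_end 0.58 [0.4995 0.0852 0.1174]
scene start_top 0.55 [0.4502 0.027  0.1157]
top extractor 0.97 [ 0.4883  0.0416 -0.0042]
top lever_knob 0.39 [0.5192 0.0153 0.1138]
top lever_full_end 0.65 [0.4944 0.0874 0.1117]
0.5
```

View pics/scene0.png

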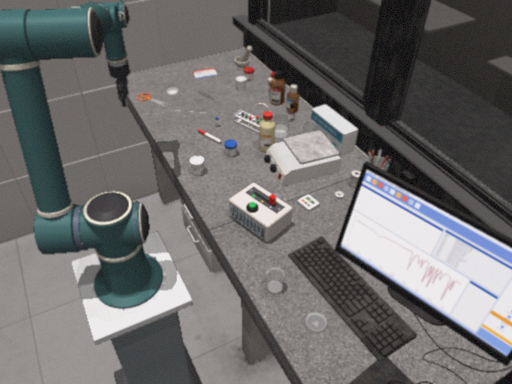

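View pics/top0.png

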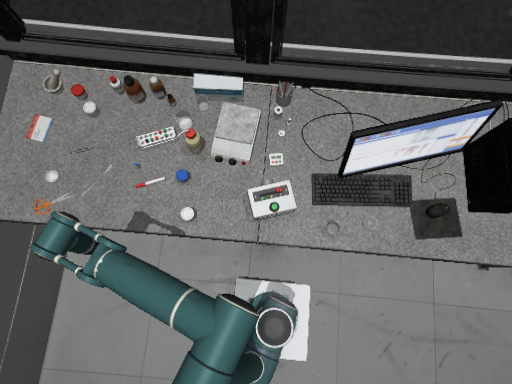

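Run:
```python
from h import *
im=cv2.imread("pics/top0.png"); cv2.imwrite("pics/tz.png",cv2.resize(im[165:235,230:320],None,fx=8,fy=8,interpolation=cv2.INTER_CUBIC))
im=cv2.imread("pics/scene0.png"); cv2.imwrite("pics/sz.png",cv2.resize(im[165:255,215:315],None,fx=6,fy=6,interpolation=cv2.INTER_CUBIC))
# depth -> world points
for c in("scene","top"):
    d=np.load(f"{c}_d.npy"); k=cams.calibration(c); K=np.array(k["mtx"])
    v,u=np.mgrid[0:384,0:512]; p=np.stack([u,v],-1).reshape(-1,1,2).astype(float)
    n=cv2.undistortPoints(p,K,np.array([k["k1"],0,0,0.])).reshape(384,512,2)
    P=np.dstack([n[...,0]*d,n[...,1]*d,d]); W=(P-np.array(k["t"]))@np.array(k["R"])
    np.save(c+"_W.npy",W)
    m=(d>0)&(W[...,2]>.083)&(W[...,2]<.1)&(W[...,0]>.38)&(W[...,0]<.6)&(W[...,1]>-.09)&(W[...,1]<.17)
    m=cv2.morphologyEx(m.astype(np.uint8),cv2.MORPH_OPEN,np.ones((2,2)))>0
    q=W[m][:,:2].astype(np.float32)
    r=cv2.minAreaRect(q); print(c,m.sum(),r,np.median(W[m][:,2]))
    print(np.array(k["R"]).round(2).tolist(),np.array(k["t"]).round(3), K.round(0).tolist(), k['k1'], 'cam pos', -np.array(k["R"]).T@np.array(k["t"]))
```

```text
scene 1309 ((0.1972387731075287, -0.3822171092033386), (1.212099313735962, 0.2213066965341568), 54.658809661865234) 0.09141645852940002
[[0.88, -0.47, 0.01], [-0.31, -0.6, -0.74], [0.35, 0.65, -0.67]] [-0.397  0.288  1.43 ] [[454.0, 0.0, 254.0], [0.0, 454.0, 188.0], [0.0, 0.0, 1.0]] -0.028410378602270626 cam pos [-0.06306477 -0.9405918   1.18205707]
top 1136 ((0.3583775460720062, 0.009700760245323181), (0.4162290692329407, 0.21097466349601746), 9.237507820129395) 0.0895798061441293
[[0.09, -1.0, 0.0], [-0.97, -0.09, -0.23], [0.23, 0.02, -0.97]] [0.062 0.513 1.575] [[378.0, 0.0, 256.0], [0.0, 378.0, 194.0], [0.0, 0.0, 1.0]] 0.04157100894949597 cam pos [0.13602836 0.08041197 1.64998755]
```

Run:
```python
from h import *
for c in("scene","top"):
    W=np.load(c+"_W.npy")
    m=(W[...,2]>.084)&(W[...,2]<.097)&(W[...,0]>.38)&(W[...,0]<.6)&(W[...,1]>-.09)&(W[...,1]<.17)
    q=W[m][:,:2].astype(np.float32)
    r=cv2.minAreaRect(q); print(c,m.sum(),r,np.median(W[m][:,2]))
    im=cv2.imread(f"pics/{c}0.png").astype(int)
    for nm,mm in (("red",(im[...,2]>130)&(im[...,1]<80)&(im[...,0]<80)),("green",(im[...,1]>90)&(im[...,2]<70)&(im[...,0]<110)),("yellow",(im[...,2]>130)&(im[...,1]>120)&(im[...,0]<90))):
        mm=mm&(abs(W[...,0]-.49)<.1)&(abs(W[...,1]-.04)<.12)
        v,u=np.nonzero(mm)
        if len(v):
            n,lab=cv2.connectedComponents(mm.astype(np.uint8))
            for i in range(1,n):
                v,u=np.nonzero(lab==i); print(nm,len(v),u.mean().round(1),v.mean().round(1),np.median(W[lab==i],0).round(4))
    print()
```

```text
scene 1277 ((0.487956166267395, 0.03589300066232681), (0.13304953277111053, 0.19243231415748596), 18.06007957458496) 0.09136957713134368
red 21 272.2 197.2 [0.5186 0.0079 0.1303]
red 3 272.7 202.7 [0.5192 0.0012 0.1097]
green 1 253.0 195.0 [0.4855 0.0824 0.091 ]
green 25 251.8 205.3 [0.4483 0.0202 0.1122]
yellow 6 261.8 200.8 [0.499  0.0423 0.0907]

top 1109 ((0.48752373456954956, 0.0393097847700119), (0.12849393486976624, 0.1888592392206192), 17.673959732055664) 0.08973171113467722
red 20 278.7 189.2 [0.5178 0.0126 0.1299]
green 4 273.5 203.2 [0.4602 0.0297 0.1129]
green 2 277.0 205.5 [0.4531 0.014  0.1063]
green 1 271.0 206.0 [0.4484 0.0387 0.1082]
green 2 272.5 208.5 [0.4392 0.0316 0.1042]
green 2 275.5 208.5 [0.4404 0.0191 0.1038]
yellow 1 272.0 196.0 [0.4952 0.0375 0.0908]
```

View pics/tz.png

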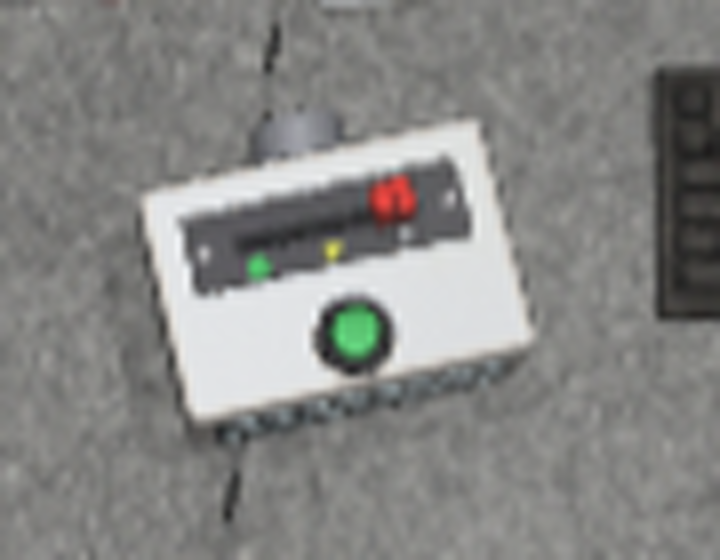

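View pics/sz.png

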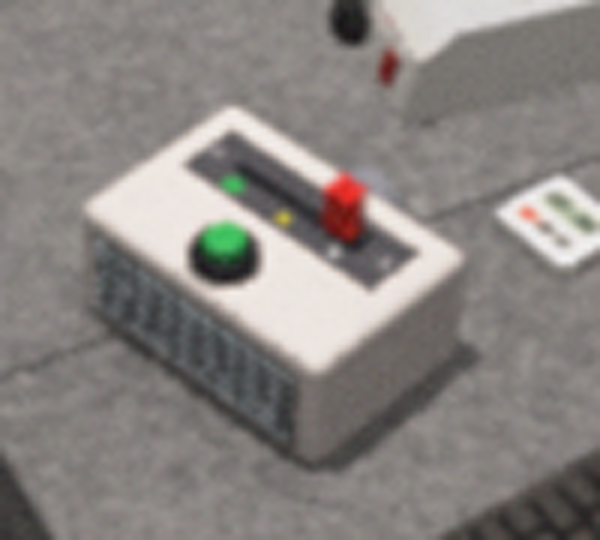

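Run:
```python
from h import *
from scipy.spatial.transform import Rotation as R
s=bot.read_state(); A=R.from_rotvec(s["tcp_rot"]); print(A.as_matrix().round(3), s["tool_pos"])
y=np.radians(17.9)
for sg in(1,-1):
    x=sg*np.array([np.cos(y),np.sin(y),0]); yy=np.array([0,0,-1.]); z=np.cross(x,yy)
    T=R.from_matrix(np.c_[x,yy,z]); print(sg,(T*A.inv()).as_rotvec(), (T*A.inv()).as_rotvec()/(np.pi/4))
W=np.load("scene_W.npy"); W2=np.load("top_W.npy")
c=np.array([.4496,.0253])
for w in (W,W2):
    r=np.hypot(*(np.moveaxis(w[...,:2],-1,0)-c[:,None,None]))
    for a in range(0,36,4):
        m=(r*1000>=a)&(r*1000<a+4)&(w[...,2]>.05)
        if m.any(): print(a,np.sort(w[m][:,2]).round(3)[::max(1,m.sum()//8)])
# max height along the route
m=(W[...,2]>.1)&(W[...,0]>.2)&(W[...,0]<.65)&(W[...,1]>-.2)&(W[...,1]<.6)
q=W2[(W2[...,2]>.1)&(W2[...,0]>.25)&(W2[...,0]<.9)&(W2[...,1]>-.25)&(W2[...,1]<.45)]
print(q[np.argsort(-q[:,2])][:400:20].round(2))
```

```text
[[ 0.32   0.    -0.947]
 [ 0.947 -0.     0.32 ]
 [-0.    -1.    -0.   ]] [0.21604736 0.63946147 0.23123182]
1 [ 8.93379533e-05 -2.49485136e-05 -9.32610799e-01] [ 1.13748615e-04 -3.17654341e-05 -1.18743695e+00]
-1 [2.97431064e-05 1.06506876e-04 2.20898185e+00] [3.78700993e-05 1.35608767e-04 2.81256305e+00]
0 [0.112 0.112 0.114]
4 [0.106 0.112 0.112 0.112 0.113 0.114 0.114 0.114 0.115]
8 [0.1   0.102 0.104 0.106 0.108 0.109 0.111 0.113 0.114 0.115 0.115]
12 [0.1   0.101 0.103 0.103 0.106 0.11  0.111 0.114 0.116]
16 [0.086 0.09  0.093 0.098 0.099 0.101 0.102 0.103 0.105 0.108]
20 [0.05  0.075 0.085 0.089 0.091 0.093 0.097 0.099]
24 [0.051 0.061 0.069 0.076 0.079 0.086 0.089 0.091 0.092 0.11 ]
28 [0.051 0.061 0.067 0.076 0.085 0.089 0.091 0.092 0.094]
32 [0.056 0.065 0.074 0.081 0.089 0.09  0.092 0.094 0.095]
0 [0.109 0.119]
4 [0.101 0.108 0.109 0.11  0.11  0.112 0.114 0.118 0.118]
8 [0.099 0.101 0.106 0.107 0.109 0.112 0.114 0.118 0.12 ]
12 [0.095 0.097 0.1   0.103 0.103 0.108 0.108 0.109 0.113]
16 [0.09  0.096 0.099 0.099 0.101 0.102 0.103 0.104 0.105 0.107]
20 [0.079 0.087 0.087 0.089 0.09  0.091 0.092 0.094]
24 [0.051 0.072 0.081 0.085 0.086 0.088 0.089 0.09  0.092]
28 [0.052 0.076 0.083 0.086 0.087 0.089 0.089 0.092 0.096]
32 [0.06  0.081 0.085 0.087 0.088 0.091 0.092 0.093 0.094 0.098]
[[ 0.68 -0.24  0.39]
 [ 0.67 -0.23  0.39]
 [ 0.67 -0.23  0.38]
 [ 0.67 -0.23  0.38]
 [ 0.68 -0.22  0.37]
 [ 0.67 -0.22  0.36]
 [ 0.66 -0.23  0.34]
 [ 0.67 -0.22  0.33]
 [ 0.65 -0.23  0.32]
 [ 0.65 -0.23  0.3 ]
 [ 0.65 -0.23  0.29]
 [ 0.65 -0.22  0.27]
 [ 0.65 -0.24  0.25]
 [ 0.65 -0.25  0.23]
 [ 0.7   0.42  0.21]
 [ 0.63 -0.24  0.21]
 [ 0.64 -0.25  0.19]
 [ 0.71  0.41  0.18]
 [ 0.7   0.41  0.18]
 [ 0.64 -0.23  0.17]]
```

Request:
play_rows(
  motion=[
    [[0.06,-0.13,0.05],[0,0,-0.1]],
    [[0.12,-0.26,0.08],[0,0,-0.2]],
    [[0.18,-0.39,0.1],[0,0,-0.3]],
    [[0.24,-0.52,0.1],[0,0,-0.4]],
    [[0.3,-0.65,0.1],[0,0,-0.5]],
    [[0.36,-0.78,0.1],[0,0,-0.6]],
    [[0.4,-0.87,0.1],[0,0,-0.6]],
    [[0.4,-0.87,0.1],[0,0,-0.6]],
  ],
  gripper=1,
)

```text
time: 1.5
tool_pos: [0.377, 0.2894, 0.2717]
tcp_rot: [-1.486, -0.603, 0.601]
wrist_force: [0.1, 0.0, -0.2]
width: 0.003
```

Request:
play_rows(
  motion=[
    [[0.06,-0.13,0],[0,0,-0.1]],
    [[0.12,-0.26,0],[0,0,-0.2]],
    [[0.18,-0.39,-0.03],[0,0,-0.3]],
    [[0.24,-0.52,-0.08],[0,0,-0.4]],
    [[0.3,-0.65,-0.13],[0,0,-0.5]],
    [[0.36,-0.74,-0.17],[0,0,-0.587]],
    [[0.383,-0.78,-0.18],[0,0,-0.587]],
    [[0.383,-0.78,-0.18],[0,0,-0.587]],
    [[0.383,-0.78,-0.18],[0,0,-0.587]],
  ],
)

```text
time: 2.62
tool_pos: [0.5292, -0.0191, 0.1999]
tcp_rot: [-1.556, -0.247, 0.246]
wrist_force: [0.0, 0.9, -0.0]
width: -0.002
```

Run:
```python
from h import *
from scipy.spatial.transform import Rotation as R
s=bot.read_state(); print(s["time"],s["tool_pos"],s["q"].round(2) if hasattr(s["q"],'round') else s["q"]); print(R.from_rotvec(s["tcp_rot"]).as_matrix().round(3))
for c in("scene","top"):
    im,d=cams.read_camera(c); 
    a,b,w,h=(215,315,150,250) if c=="scene" else (230,320,165,235)
    cv2.imwrite(f"pics/{c}1.png",cv2.resize(im[w:h,a:b,::-1],None,fx=6,fy=6,interpolation=cv2.INTER_CUBIC))
    print(c,pix(c,s["tool_pos"]), (pix(c,s["tool_pos"])-[a,w])*6)
    for l in ("lever_knob","start_top","lever_full_end"):
        for r in cams.mark_of(c,l)[:1]: print(c,l,round(r["conf"],2),np.round(world(c,r["xyz"]),4))
```

```text
2.625 [ 0.52917942 -0.01905069  0.19994053] [-0.08  0.01  1.95  0.    1.18 -0.4 ]
[[ 0.951  0.001 -0.309]
 [ 0.309  0.001  0.951]
 [ 0.001 -1.     0.001]]
scene [279.86552062 185.41112402] [389.19312375 212.46674409]
scene lever_knob 0.47 [0.5208 0.0114 0.1144]
scene start_top 0.45 [0.4539 0.0249 0.116 ]
scene lever_full_end 0.88 [0.5015 0.0822 0.1184]
top [288.17788783 182.8281575 ] [349.067327   106.96894498]
top lever_full_end 0.56 [0.4908 0.0856 0.114 ]
```

View pics/scene1.png

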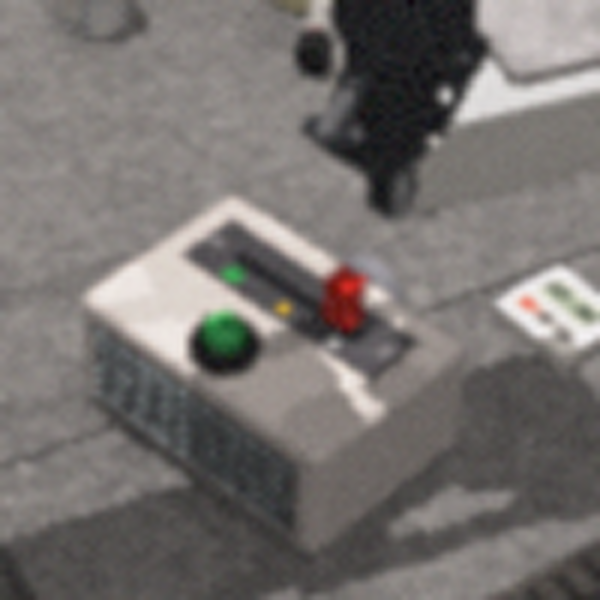

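View pics/top1.png

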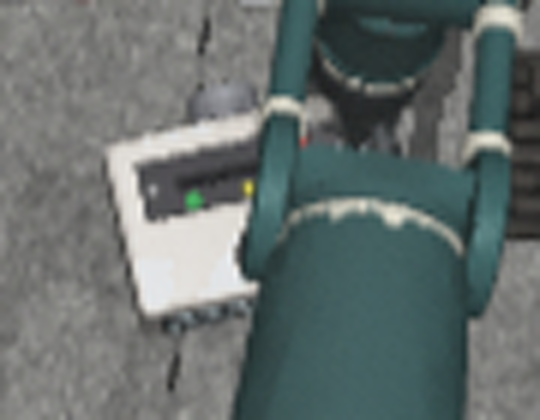

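Request:
play_rows(
  motion=[
    [[0.005,-0.016,-0.08],[0,0,0]],
    [[0.005,-0.016,-0.16],[0,0,0]],
    [[0.005,-0.016,-0.21],[0,0,0]],
    [[0.005,-0.016,-0.235],[0,0,0]],
    [[0.005,-0.016,-0.235],[0,0,0]],
  ],
)

```text
time: 3.65
tool_pos: [0.5308, -0.0268, 0.1048]
tcp_rot: [-1.557, -0.244, 0.246]
wrist_force: [-0.1, 0.5, -0.0]
width: 0.003
```

Run:
```python
from h import *
s=bot.read_state(); print(s["time"],s["tool_pos"],s["wrist_force"])
for c in("scene",):
    im,d=cams.read_camera(c); 
    a,b,w,h=(215,315,150,250)
    cv2.imwrite(f"pics/{c}2.png",cv2.resize(im[w:h,a:b,::-1],None,fx=6,fy=6,interpolation=cv2.INTER_CUBIC))
```

```text
3.65 [ 0.5308207  -0.02684984  0.10480338] [-0.14529577  0.54887259 -0.0140486 ]
```

View pics/scene2.png

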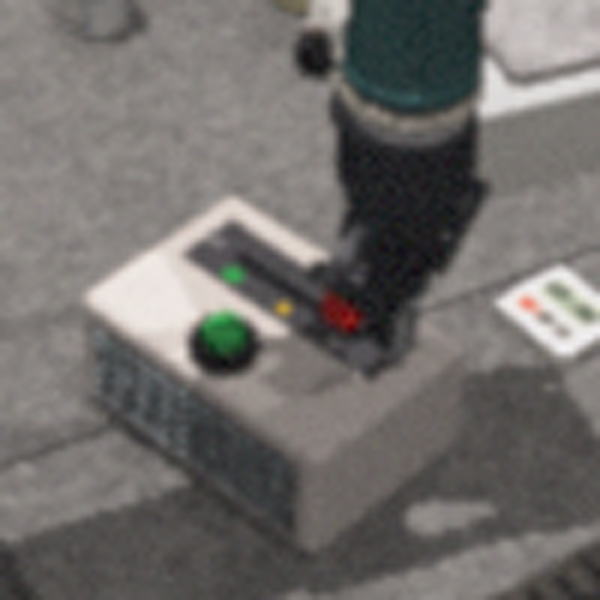

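Request:
play_rows(
  motion=[
    [[-0.005,0.016,0],[0,0,0]],
    [[-0.01,0.033,0],[0,0,0]],
    [[-0.016,0.05,0],[0,0,0]],
    [[-0.021,0.067,0],[0,0,0]],
    [[-0.027,0.083,0],[0,0,0]],
    [[-0.032,0.1,0],[0,0,0]],
    [[-0.037,0.117,0],[0,0,0]],
    [[-0.043,0.133,0],[0,0,0]],
    [[-0.048,0.15,0],[0,0,0]],
    [[-0.053,0.167,0],[0,0,0]],
  ],
)

```text
time: 4.95
tool_pos: [0.5096, 0.0404, 0.1051]
tcp_rot: [-1.557, -0.245, 0.246]
wrist_force: [-0.7, -2.8, 1.7]
width: -0.003
```

Run:
```python
from h import *
s=bot.read_state(); print(s["time"],s["tool_pos"],s["wrist_force"])
for c in("scene",):
    im,d=cams.read_camera(c); 
    a,b,w,h=(215,315,150,250)
    cv2.imwrite(f"pics/{c}3.png",cv2.resize(im[w:h,a:b,::-1],None,fx=6,fy=6,interpolation=cv2.INTER_CUBIC))
```

```text
4.95 [0.50961498 0.04035983 0.10513705] [-0.70096982 -2.75961983  1.74682035]
```

View pics/scene3.png

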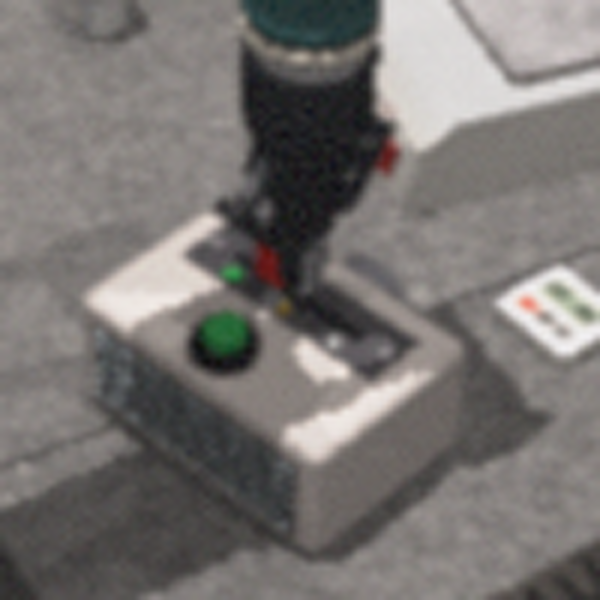

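Request:
play_rows(
  motion=[
    [[-0.003,0.01,0],[0,0,0]],
    [[-0.006,0.02,0],[0,0,0]],
    [[-0.009,0.03,0],[0,0,0]],
    [[-0.012,0.04,0],[0,0,0]],
    [[-0.015,0.048,0],[0,0,0]],
    [[-0.017,0.054,0],[0,0,0]],
  ],
)

```text
time: 5.75
tool_pos: [0.503, 0.0616, 0.105]
tcp_rot: [-1.557, -0.245, 0.246]
wrist_force: [0.5, -8.7, -0.1]
width: 0.001
```

Request:
play_rows(
  motion=[
    [[-0.001,0.003,0],[0,0,0]],
    [[-0.0015,0.005,0],[0,0,0]],
    [[-0.002,0.007,0],[0,0,0]],
  ],
)

```text
time: 6.12
tool_pos: [0.503, 0.0617, 0.1052]
tcp_rot: [-1.562, -0.247, 0.247]
wrist_force: [2.2, -13.9, -1.3]
width: -0.004
```

Request:
play_rows(
  motion=[
    [[-0.001,0.004,0],[0,0,0]],
    [[-0.002,0.007,0],[0,0,0]],
    [[-0.002,0.007,0],[0,0,0]],
  ],
)

```text
time: 6.5
tool_pos: [0.503, 0.0619, 0.1052]
tcp_rot: [-1.567, -0.249, 0.247]
wrist_force: [3.6, -22.6, -2.4]
width: 0.003
```

Request:
play_rows(
  motion=[
    [[0.006,-0.02,0],[0,0,0]],
    [[0.018,-0.06,0],[0,0,0]],
    [[0.02,-0.07,0.08],[0,0,0]],
    [[0.02,-0.15,0.2],[0,0,0]],
    [[0.02,-0.25,0.25],[0,0,0]],
    [[0.02,-0.3,0.25],[0,0,0]],
    [[0.02,-0.3,0.25],[0,0,0]],
  ],
)

```text
time: 7.38
tool_pos: [0.51, -0.0541, 0.2058]
tcp_rot: [-1.557, -0.244, 0.243]
wrist_force: [-0.9, -0.3, -0.5]
width: 0.002
```

Run:
```python
from h import *
s=bot.read_state(); print(s["time"],s["tool_pos"],s["wrist_force"])
for c in("scene","top"):
    im,d=cams.read_camera(c); 
    a,b,w,h=(215,315,150,250) if c=="scene" else (230,320,165,235)
    cv2.imwrite(f"pics/{c}4.png",cv2.resize(im[w:h,a:b,::-1],None,fx=6,fy=6,interpolation=cv2.INTER_CUBIC))
    for l in ("lever_knob","start_top","lever_full_end"):
        for r in cams.mark_of(c,l)[:1]: print(c,l,round(r["conf"],2),np.round(world(c,r["xyz"]),4))
```

```text
7.375 [ 0.51000055 -0.0540941   0.2057939 ] [-0.93555812 -0.31946155 -0.54669726]
scene lever_knob 0.48 [0.4943 0.0854 0.1145]
scene start_top 0.4 [0.453  0.0251 0.1147]
scene lever_full_end 0.6 [0.499  0.0843 0.1145]
top lever_knob 0.38 [0.4955 0.0847 0.1158]
top start_top 0.38 [0.4497 0.0266 0.1128]
top lever_full_end 0.89 [0.493  0.0858 0.1139]
```

View pics/scene4.png

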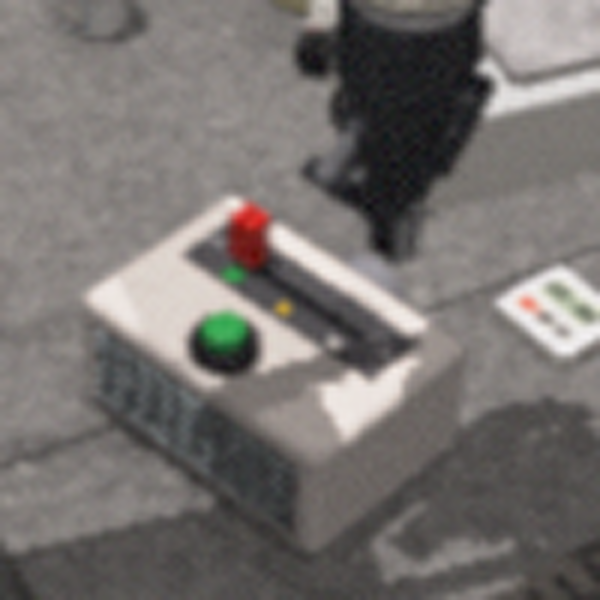

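View pics/top4.png

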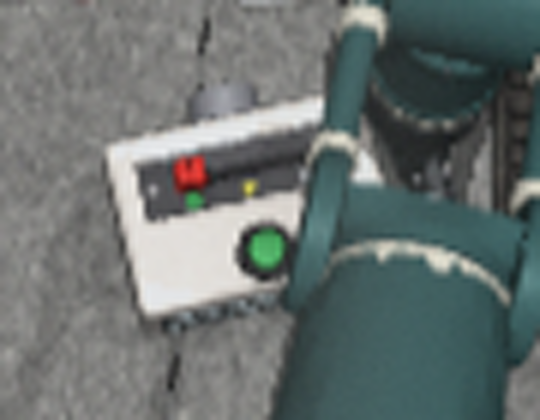

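Request:
play_rows(
  motion=[
    [[-0.08,0.1,0],[0,0,0]],
    [[-0.149,0.199,0],[0,0,0]],
    [[-0.149,0.199,-0.06],[0,0,0]],
    [[-0.149,0.199,-0.14],[0,0,0]],
    [[-0.149,0.199,-0.19],[0,0,0]],
    [[-0.149,0.199,-0.19],[0,0,0]],
  ],
)

```text
time: 8.52
tool_pos: [0.4482, 0.0271, 0.1275]
tcp_rot: [-1.556, -0.243, 0.249]
wrist_force: [0.1, -0.4, -0.4]
width: -0.003
```

Run:
```python
from h import *
s=bot.read_state(); print(s["time"],s["tool_pos"],s["wrist_force"])
for c in("scene",):
    im,d=cams.read_camera(c); 
    a,b,w,h=(215,315,150,250)
    cv2.imwrite(f"pics/{c}5.png",cv2.resize(im[w:h,a:b,::-1],None,fx=6,fy=6,interpolation=cv2.INTER_CUBIC))
```

```text
8.525 [0.44820265 0.0270654  0.12750891] [ 0.07959301 -0.40114008 -0.42465727]
```

View pics/scene5.png

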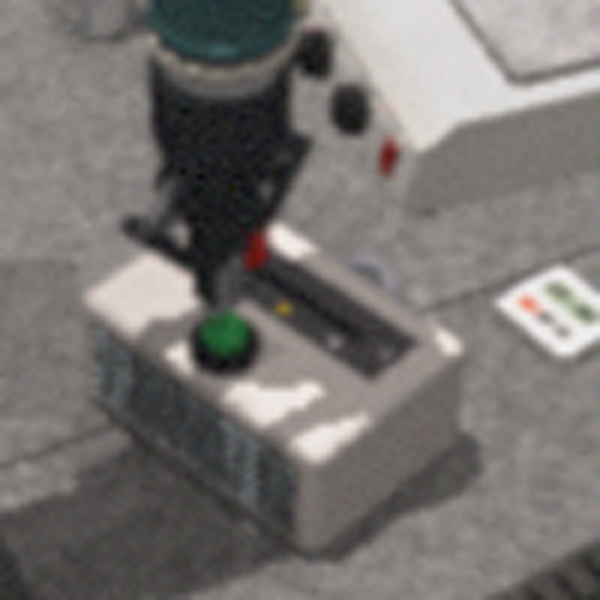

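Request:
play_rows(
  motion=[
    [[0.005,-0.003,-0.01],[0,0,0]],
    [[0.005,-0.003,-0.02],[0,0,0]],
    [[0.005,-0.003,-0.028],[0,0,0]],
    [[0.005,-0.003,-0.034],[0,0,0]],
    [[0.005,-0.003,-0.04],[0,0,0]],
    [[0.005,-0.003,-0.045],[0,0,0]],
  ],
)

```text
time: 9.32
tool_pos: [0.452, 0.0255, 0.1112]
tcp_rot: [-1.557, -0.245, 0.246]
wrist_force: [-1.7, 0.2, 2.8]
width: -0.0
```

Contact at about z 0.111; pressing on in small steps.

Request:
play_rows(
  motion=[
    [[0,0,-0.005],[0,0,0]],
    [[0,0,-0.01],[0,0,0]],
    [[0,0,-0.014],[0,0,0]],
    [[0,0,-0.016],[0,0,0]],
  ],
)

```text
time: 9.82
tool_pos: [0.4521, 0.0255, 0.1059]
tcp_rot: [-1.557, -0.245, 0.246]
wrist_force: [-5.1, 0.5, 13.6]
width: 0.003
```

Request:
play_rows(
  motion=[
    [[0,0,-0.004],[0,0,0]],
    [[0,0,-0.007],[0,0,0]],
    [[0,0,-0.007],[0,0,0]],
  ],
)

```text
time: 10.2
tool_pos: [0.4523, 0.0255, 0.1056]
tcp_rot: [-1.557, -0.245, 0.246]
wrist_force: [-11.5, -0.8, 28.1]
width: -0.0
```

Request:
play_rows(
  motion=[
    [[0,0,0.02],[0,0,0]],
    [[0,0,0.05],[0,0,0]],
    [[0,0,0.15],[0,0,0]],
    [[0,-0.1,0.3],[0,0,0]],
    [[0.1,-0.25,0.35],[0,0,0]],
    [[0.15,-0.4,0.35],[0,0,0]],
    [[0.15,-0.5,0.35],[0,0,0]],
    [[0.15,-0.5,0.35],[0,0,0]],
    [[0.15,-0.5,0.35],[0,0,0]],
  ],
)

```text
time: 11.32
tool_pos: [0.5117, -0.1743, 0.2415]
tcp_rot: [-1.556, -0.244, 0.245]
wrist_force: [-0.2, 0.7, 0.1]
width: -0.001
```

Run:
```python
from h import *
s=bot.read_state(); print(s["time"],s["tool_pos"],s["wrist_force"])
for c in("scene","top"):
    im,d=cams.read_camera(c); 
    cv2.imwrite(f"pics/{c}6f.png",im[:,:,::-1])
    a,b,w,h=(215,315,150,250) if c=="scene" else (230,320,165,235)
    cv2.imwrite(f"pics/{c}6.png",cv2.resize(im[w:h,a:b,::-1],None,fx=6,fy=6,interpolation=cv2.INTER_CUBIC))
    for l in ("lever_knob","start_top","lever_full_end"):
        for r in cams.mark_of(c,l)[:1]: print(c,l,round(r["conf"],2),np.round(world(c,r["xyz"]),4))
```

```text
11.325 [ 0.51172517 -0.17433     0.24152956] [-0.19372581  0.65309315  0.05342445]
scene lever_knob 0.6 [0.495  0.0826 0.1129]
scene start_top 0.46 [0.4553 0.0251 0.1172]
scene lever_full_end 0.62 [0.5623 0.4393 0.0011]
top lever_knob 0.55 [0.3921 0.389  0.0033]
top lever_full_end 0.78 [0.4963 0.0861 0.1156]
```

View pics/scene6.png

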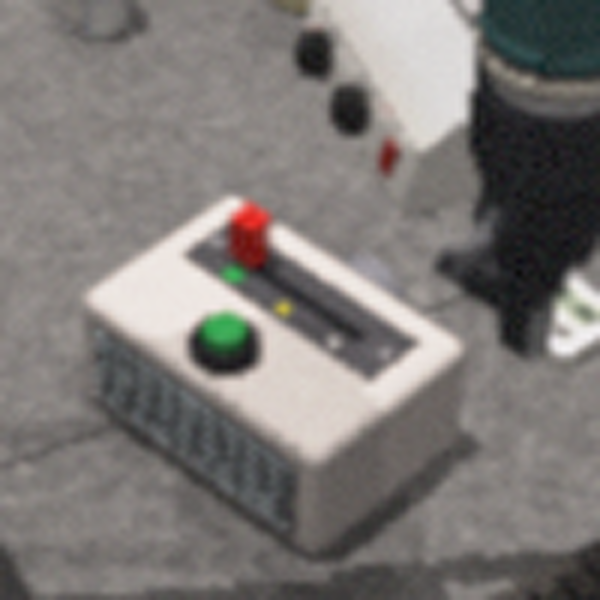

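View pics/top6f.png

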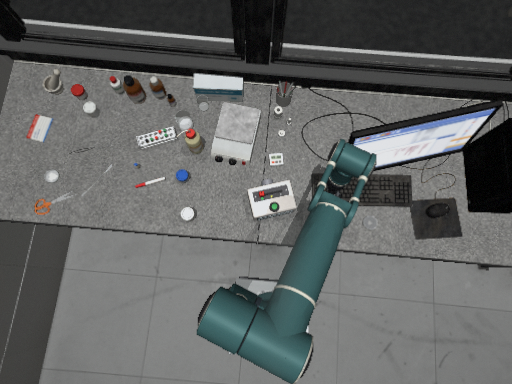

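View pics/scene6f.png

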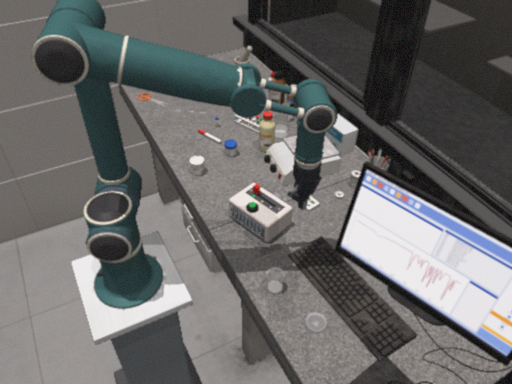

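Run:
```python
from h import *
for c in("scene","top"):
    D=[cams.read_camera(c) for _ in range(4)]; d=np.mean([x[1] for x in D],0); im=D[0][0].astype(int)
    k=cams.calibration(c); K=np.array(k["mtx"]); v,u=np.mgrid[0:384,0:512]
    n=cv2.undistortPoints(np.stack([u,v],-1).reshape(-1,1,2).astype(float),K,np.array([k["k1"],0,0,0.])).reshape(384,512,2)
    W=(np.dstack([n[...,0]*d,n[...,1]*d,d])-np.array(k["t"]))@np.array(k["R"])
    r=np.hypot(W[...,0]-.4505,W[...,1]-.0255); g=im[...,1]-im[...,0]
    print(c,"green",np.median(W[(r<.013)&(g>40)],0).round(4),np.sort(W[(r<.013)&(g>60)][:,2]).round(4))
    print("dark ring",np.sort(W[(r>.013)&(r<.02)&(im.sum(2)<150)][:,2]).round(3)); f=(r>.025)&(r<.035)&(im.min(2)>140); print("top face",np.median(W[f][:,2]))
print(bot.read_state()["time"])
```

```text
scene green [0.4495 0.0223 0.113 ] [0.1098 0.1099 0.1113 0.1117 0.1119 0.112  0.1121 0.1122 0.1126 0.1126
 0.1129 0.1131 0.1131 0.1131 0.1132 0.1135 0.1136 0.1136 0.1136 0.1141
 0.1141 0.1141 0.1145 0.115  0.1157 0.1164]
dark ring [0.098 0.1   0.101 0.102 0.102 0.102 0.103 0.103 0.103 0.103 0.103 0.103
 0.104 0.104 0.104 0.105 0.106 0.106]
top face 0.09105989745928858
top green [0.449  0.0259 0.1114] [0.1064 0.1078 0.1083 0.1084 0.1098 0.1108 0.1109 0.1109 0.1111 0.1113
 0.1114 0.1114 0.1115 0.1116 0.1118 0.112  0.112  0.1125 0.1126 0.1136
 0.1138 0.1139]
dark ring [0.101 0.101]
top face 0.08998149913055659
12.125
```

```bash
python3 -c "
from h import *
print(bot.finish_job()); print(bot.read_state()['time'])"
```

```text
the job is handed in; nothing more can be done
None
the job is handed in; nothing more can be done
```

The fume extractor's damper is fully open and its start button has been pressed and released. I handed the job in at about 12 s.

- **Lever:** I pushed the red lever from behind with closed fingertips, past half open to the hard stop. There the force climbed to about 23 N with no further movement. Afterwards both cameras put the knob at about (0.495, 0.085), level with the green dot.
- **Button:** Only then did I press the green button. The fingertips met it near z = 0.112 and bottomed out near z = 0.1056, about 6 mm down at 28 N. I then let go. Depth readings afterwards show its top back at about 0.112, with the black housing lower at about 0.103, so the stop was the button itself.
- **Hand and bench:** The hand is clear at z = 0.24 with no contact force. In the final pictures the jars and the marker look unmoved, judged by eye. I did not compare the beaker and petri dish separately, but the arm never went near them.

**Disagreements:** in the last look, two network reports were plainly wrong. One was the top camera's lever knob at (0.39, 0.39, 0.00). The other was the scene camera's lever end at (0.56, 0.44, 0.00). I went by the pictures and the other detections instead. There is no visible sign on the extractor that it is running, so that rests on the button's travel.

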